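Lift the line's sensor head with its spring lever

ROBOT

A 6-joint arm with a two-finger parallel gripper is mounted at the origin on the work surface. World frame = base frame: x ahead of the robot, y to its left, z up, the work surface at z = 0. Lengths are in m, angles in rad, forces in N, time in s.
With the tool pointing down it reaches from about 0.4 to 0.925 m from the base axis. Payload 12.5 kg.
Tool frame: the origin (TCP) lies between the finger pads; the fingertips stand 14 mm ahead of it and the grasp point (between the pads) lies 5 mm behind it; z points along the fingers, y is the line along which they close (so a half turn about z gives the same grasp; the last joint's range is limited). The gripper opens to 95 mm and grips with 3 to 60 N. Pads are 20 mm wide; open, the fingers measure 119 mm over their backs; the gripper's body (75 mm by 180 mm) begins 59 mm behind the grasp point.
Start: joints at [-1.219, 0.491, 1.559, -0, 1.092, -0.106], TCP at [0.276, -0.561, 0.229] pointing down, gripper open.
Joint ranges: [-3.1, 3.1], [-0.84, 2.19], [0.05, 2.79], [-1.13, 4.28], [0.06, 2.93], [-2.69, 2.69]. Speed limits (rad/s): [2.22, 2.22, 2.79, 3.14, 3.14, 3.14].

INTERFACE

Orientations are given as a rotation vector (axis times angle).
In Python, from workcell import sense, get_image, get_calibration, job_done gives the robot as it stands.
- The arm moves only by the tool move_arm, never from a script. Its argument "increments" is text: rows parted by semicolons, each of 7 numbers parted by spaces: the shift along the tool's x, y, z in m, then the turn, a rotation vector about the tool's x, y, z in rad, then the opening, from 0 (shut) to 1 (fully open). In form: x y z rx ry rz hand; .... A call has 1 to 20 rows; each row is the pose to reach, as a shift and turn from the pose commanded when the call began, along the tool's axes at that moment; what a row does not reach only later rows make up. A row lasts 1/10 s, in which the tool goes at most 50 mm and 8.59 degrees, less where a joint would pass 70% of its speed; a pose out of reach is approached as far as the arm can. A call with a gripper value outside its range is refused whole. The fingers move at their own pace and stop on an object; "force" is the grip in N (left out, the last holds). Time passes only in rows, so rows that repeat a pose let the fingers close. It gives the time, the measured TCP pose, the force, the opening and the grip force at its end, in the units of the state.
- sense(): the state, without advancing time (a new reading comes with each control period).
- get_image(name): name is "side" or "top" or "wrist"; returns (picture, depth): 400x640x3 uint8, red, green, blue; 400x640 float32, m along the optical axis (not along the pixel's ray), 0 where there is no reading.
- get_calibration(name): a dict with "fx", "fy", "cx", "cy" (pixels), "dist_coeffs" ([k1, k2, p1, p2, k3] as OpenCV has them; the pictures are not rectified), "origin" and "attitude" of the camera in the world; the wrist camera has in their place "T_tool_cam" (4x4, takes a point from camera to tool coordinates, whose origin is the TCP and whose axes are the flange's). Camera axes: x right, y down, z forward; pixel columns grow to the right and rows downward; lengths in m; the calibration is good to about 2 mm. A picture is of the moment at which its call begins: read the wrist's pose just before it. get_calibration takes no time and is no camera call.
- job_done(): hands the job in; it is judged then, once.
The state is a dict: "time_s": time; "joints": joint angles; "dq": joint speeds; "joint_efforts": joint torques, N m; "tcp_pos": TCP position; "eef_rot": TCP orientation; "ft_force": force on the tool from outside, world axes, zero at the start; "moment": the same for the moment, N m; "opening": finger opening in m; "grip_force": force on a finger pad.
Only numpy, scipy, OpenCV 4.12 (cv2) and the standard library are available. Lean on these libraries where they do the work, as an engineer would, in place of code of your own. Each camera call takes 0.05 s, during which the arm holds its last target. There are 200 camera calls.

TASK

Raise the sensor head over the belt for a moment: push the blue spring lever over as far as it goes towards the green arrow on its box, hold it there for at least one second, then let it go so that it springs back upright. Do not push it towards the white dot, and leave the yellow and the red lever alone.

Things in the scene. Friction and masses are not known exactly. Their poses are not given: they have to be found in the camera images.
- blue_box: Cream box with the blue lever, fixed: 140 x 80 x 60 mm high, origin under its centre, z up, +x towards the green arrow on its lid, -x towards the white dot. Hinge along y, 55 mm above the origin. Upright lever along z: black boot to 80 mm, 10 mm steel stem, blue grip 24 mm in diameter from 110 to 160 mm above the origin. Nothing but its own box stands within 85 mm of the lever.
- blue_lever (a joint): Tilt (rad) of the blue lever about its hinge: 0 upright, positive towards the green arrow (box +x), stops at -0.6 and +0.6 (34 degrees). A spring recentres it from either side in about half a second: 0.6 N m per rad, about 4.5 N at the grip's centre at the stop.
- yellow_lever (a joint): Tilt (rad) of the yellow spring lever, which jogs the belt; 0 upright, stops at -0.6 and +0.6. Same box, marks and grip size as the blue one, but a yellow grip; stands elsewhere on the table, its axis at least 170 mm from the blue lever's. Not to be operated.
- red_lever (a joint): Tilt (rad) of the red spring lever, which jogs the press roller; 0 upright, stops at -0.6 and +0.6. Same box, marks and grip size as the blue one, but a red grip; stands elsewhere on the table, its axis at least 170 mm from the blue lever's. Not to be operated.
Things that resemble listed ones, but are neither listed nor needed, are in the scene too. Leave any brown look-alike of the blue_box alone. What is shaped like the part that bears red_lever but orange is not meant.

How it is judged:
By the outcome, as a careful person would: the job done as asked, in the order asked, and still so for the second after the job is handed in, with the robot touching nothing.
It also fails if it takes over 32 s, if anything falls off the work surface, if the arm or the gripper's body presses on something with over 40 N, if the wrist force passes 120 N, or if a joint passes its speed limit or range.

## Working session

There is one attempt and no reset: what is moved stays moved. The work goes in short steps, Python scripts to look and compute and a tool call to move; the robot and the scene stay as the last step left them, time stands still between calls to the robot, and variables do not carry over. Pictures are saved under pics/ and viewed, at most 10 in all, crops included, and the job is handed in when it is done.

Besides the shell and the picture viewer there is one more tool, called after "Call:" in YAML: its name, and indented under it one key for each argument. move_arm: Moves the arm, as the interface text tells. Its arguments: {"type":"object","properties":{"increments":{"type":"string"},"force":{"type":"number"}},"required":["increments"]}

```bash
mkdir -p pics; python3 - <<'E'
from workcell import *
import cv2,numpy as np
for n in("side","top"):
    p,d=get_image(n);cv2.imwrite(f"pics/{n}0.png",p[:,:,::-1]);np.savez(f"{n}0.npz",p=p,d=d)
    print(n,get_calibration(n))
s=sense();print(s["time_s"],s["tcp_pos"],s["eef_rot"])
E
```

```text
side {'fx': 439.3839673971065, 'fy': 439.3839673971065, 'cx': 312.4538853427394, 'cy': 192.46839285893225, 'dist_coeffs': array([-0.12546651,  0.        ,  0.        ,  0.        ,  0.        ]), 'origin': array([-0.08309904,  0.57441083,  0.60884506]), 'attitude': array([-0.96864711,  2.3135622 , -1.23597217])}
top {'fx': 368.5827154926905, 'fy': 368.5827154926905, 'cx': 313.13329799898935, 'cy': 201.84698914837324, 'dist_coeffs': array([0.02577213, 0.        , 0.        , 0.        , 0.        ]), 'origin': array([ 0.36851053, -0.00698348,  0.79419823]), 'attitude': array([-2.11143696,  2.15678892, -0.15756851])}
0.1 [ 0.2761829  -0.56046018  0.22810954] [-3.05869861e+00 -7.12607008e-01  1.86399254e-04]
```

View pics/top0.png

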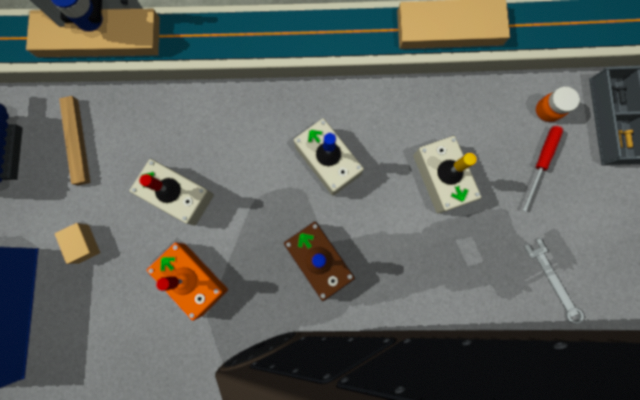

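View pics/side0.png

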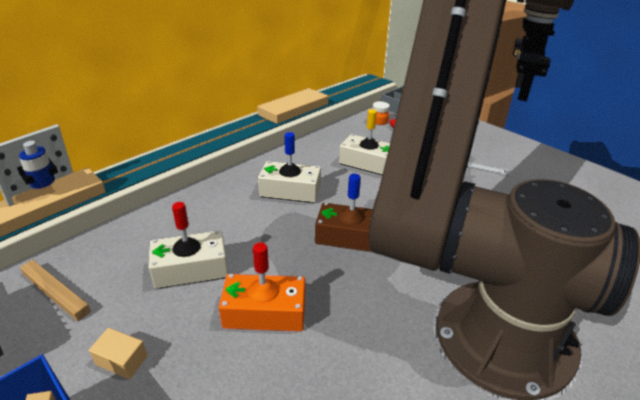

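The top view shows two blue-lever boxes: cream with its grip at about (329,141), and brown at (319,260), a look-alike. The other levers are yellow on cream (469,159), red on cream (146,181) and red on orange (165,283). I choose the cream box with the blue lever, also seen in the side view at (290,145), and will check it in a close crop.

```bash
python3 - <<'E'
import cv2,numpy as np
a=np.load("top0.npz")["p"][110:200,280:375,::-1];b=np.load("side0.npz")["p"][125:210,245:335,::-1]
f=lambda x:cv2.resize(x,(400,400*x.shape[0]//x.shape[1]),interpolation=cv2.INTER_CUBIC)
a,b=f(a),f(b);print(a.shape,b.shape);h=min(len(a),len(b))
cv2.imwrite("pics/crop.png",np.hstack([a[:h],b[:h]]))
E
```

```text
(378, 400, 3) (377, 400, 3)
```

View pics/crop.png

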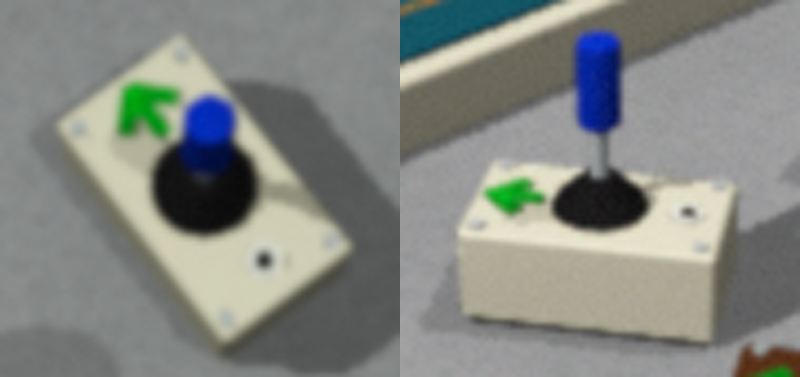

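The crop confirms it: cream box with a blue grip. In the top crop the green arrow is at (145,108) and the white dot at (264,260). In the side crop the arrow is at (515,195) and the dot at (688,212). Next I triangulate the lid screws and the grip.

```bash
cat > h.py <<'E'
import cv2,numpy as np
from scipy.spatial.transform import Rotation as R
from workcell import *
def ray(n,uv):
    c=get_calibration(n);K=np.array([[c["fx"],0,c["cx"]],[0,c["fy"],c["cy"]],[0,0,1]])
    q=cv2.undistortPoints(np.array([[uv]],float),K,c["dist_coeffs"])[0,0]
    v=R.from_rotvec(c["attitude"]).apply([*q,1]);return c["origin"],v/np.linalg.norm(v)
def tri(a,b):
    (o1,v1),(o2,v2)=ray("top",a),ray("side",b)
    t=np.linalg.lstsq(np.c_[v1,-v2],o2-o1,rcond=None)[0]
    p,q=o1+t[0]*v1,o2+t[1]*v2;return (p+q)/2,np.linalg.norm(p-q)
def onplane(n,uv,z):
    o,v=ray(n,uv);return o+v*(z-o[2])/v[2]
E
python3 - <<'E'
from h import *
T=lambda x,y:(280+x/4.2105-.4,110+y/4.2105-.4)
S=lambda x,y:(245+(x-400)/4.444-.4,125+y/4.444-.4)
ts={k:T(*v) for k,v in dict(a=(181,54),b=(78,128),c=(225,317),d=(331,240)).items()}
ss={k:S(*v) for k,v in dict(a=(503,163),b=(477,224),c=(702,246),d=(720,184)).items()}
P={}
for k in ts: P[k],e=tri(ts[k],ss[k]);print(k,P[k].round(4),round(e,4),onplane("top",ts[k],.06).round(4),onplane("side",ss[k],.06).round(4))
g,e=tri(T(210,118),S(599,42));print("griptop",g.round(4),e)
c=sum(P.values())/4;ax=(P['a']+P['b']-P['c']-P['d']);print("centre",c,"yaw",np.arctan2(ax[1],ax[0]),"len",np.linalg.norm(ax)/2)
Q={k:onplane("top",ts[k],.06) for k in ts};ax=Q['a']+Q['b']-Q['c']-Q['d'];print("centre",sum(Q.values())/4,"yaw",np.arctan2(ax[1],ax[0]))
s=sense();print(R.from_rotvec(s["eef_rot"]).as_matrix().round(3),get_calibration("wrist")["T_tool_cam"].round(3))
for n,uv in(("yellow",(469,159)),("brown",(319,260)),("red",(146,181))):print(n,onplane("top",uv,.155).round(3))
E
```

```text
a [ 0.654  -0.0227  0.0597] 0.0024 [ 0.6528 -0.0234  0.06  ] [ 0.6548 -0.0219  0.06  ]
b [0.6166 0.0283 0.0586] 0.0004 [0.616  0.0281 0.06  ] [0.6151 0.0298 0.06  ]
c [ 0.5191 -0.042   0.0591] 0.0016 [ 0.5195 -0.0414  0.06  ] [ 0.5174 -0.0414  0.06  ]
d [ 0.5564 -0.0942  0.0592] 0.0006 [ 0.5565 -0.0939  0.06  ] [ 0.5553 -0.0934  0.06  ]
griptop [ 0.5865 -0.0331  0.1561] 0.00037622973349266304
centre [ 0.58653005 -0.03263304  0.05916667] yaw 0.6287096297308634 len 0.1205817786770554
centre [ 0.58621353 -0.03267375  0.06      ] yaw 0.628196315773581
[[ 0.897  0.442 -0.   ]
 [ 0.442 -0.897  0.001]
 [ 0.    -0.001 -1.   ]] [[ 0.    -0.965 -0.262  0.073]
 [ 1.    -0.     0.001  0.001]
 [-0.002 -0.262  0.965 -0.156]
 [ 0.     0.     0.     1.   ]]
yellow [ 0.541 -0.279  0.155]
brown [ 0.369 -0.009  0.155]
red [0.514 0.294 0.155]
```

Two views agree: lid centre at (0.5865, -0.0327), yaw 0.628, grip top at z 0.156. I'll shut the fingers and move above the white-dot side. The tool turns so its x points along the arrow, and the tips stay above all the levers.

Call:
move_arm:
  increments: "0.014 -0.010 0 0 0 -0.01 0; 0.037 -0.026 0 0 0 -0.02 0; 0.069 -0.049 0 0 0 -0.03 0; 0.101 -0.072 0 0 0 -0.04 0; 0.137 -0.098 0 0 0 -0.05 0; 0.174 -0.124 0 0 0 -0.065 0; 0.211 -0.150 0 0 0 -0.08 0; 0.247 -0.177 0 0 0 -0.09 0; 0.284 -0.203 0 0 0 -0.105 0; 0.321 -0.229 0 0 0 -0.12 0; 0.357 -0.255 0 0 0 -0.13 0; 0.389 -0.278 0 0 0 -0.145 0; 0.417 -0.298 0 0 0 -0.155 0; 0.440 -0.314 0 0 0 -0.165 0; 0.458 -0.327 0 0 0 -0.17 0; 0.458 -0.327 0 0 0 -0.17 0; 0.458 -0.327 0 0 0 -0.17 0; 0.458 -0.327 0 0 0 -0.17 0"
  force: 10

```text
time_s: 1.9
tcp_pos: [0.542, -0.0653, 0.2286]
eef_rot: [-2.988, -0.97, 0.001]
ft_force: [-0.7, 0.6, -0.2]
opening: 0.0003
grip_force: 0.0
```

```bash
python3 - <<'E'
from h import *
s=sense();M=R.from_rotvec(s["eef_rot"]).as_matrix();print(s["time_s"],s["tcp_pos"],M.round(3),s["opening"],s["ft_force"])
u=np.array([np.cos(.6285),np.sin(.6285)]);d=s["tcp_pos"][:2]-[.5865,-.0327];print("along",d@u,"across",d@[-u[1],u[0]])
p,_=get_image("side");cv2.imwrite("pics/side1.png",p[:,:,::-1])
E
```

```text
1.9 [ 0.5420003  -0.06525235  0.22859262] [[ 0.81   0.587 -0.   ]
 [ 0.587 -0.81  -0.   ]
 [-0.    -0.    -1.   ]] 0.00033983625126203835 [-0.73729107  0.62397731 -0.1514317 ]
along -0.05513483507807616 across -0.00016913106191650712
```

View pics/side1.png

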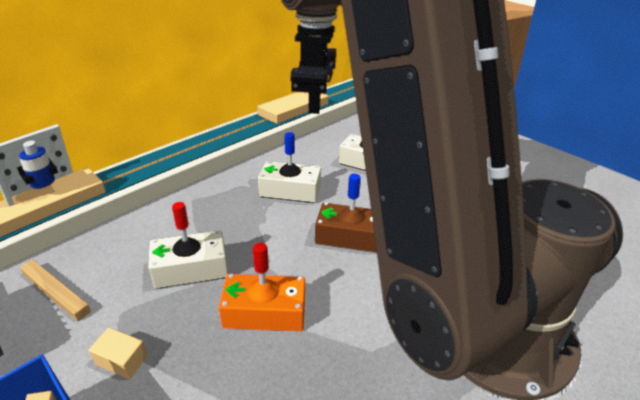

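The fingertips are at (315,108), shut, on the white-dot side of the blue grip at (290,145). I'll go down to TCP z = 0.139, which puts the tips at 0.125.

Call:
move_arm:
  increments: "0 0 0.01 0 0 0 0; 0 0 0.03 0 0 0 0; 0 0 0.05 0 0 0 0; 0 0 0.07 0 0 0 0; 0 0 0.085 0 0 0 0; 0 0 0.09 0 0 0 0; 0 0 0.09 0 0 0 0; 0.01 0 0.09 0 0 0 0; 0.02 0 0.09 0 0 0 0; 0.025 0 0.09 0 0 0 0; 0.025 0 0.09 0 0 0 0"

```text
time_s: 3.05
tcp_pos: [0.5636, -0.0496, 0.1389]
eef_rot: [2.987, 0.971, 0.001]
ft_force: [0.2, -0.5, -0.1]
opening: 0.0004
grip_force: 0.0
```

Now I push towards the arrow to just short of the expected stop, at about +0.052.

Call:
move_arm:
  increments: "0.005 0 0 0 0 0 0; 0.010 0 0 0 0 0 0; 0.015 0 0 0 0 0 0; 0.020 0 0 0 0 0 0; 0.025 0 0 0 0 0 0; 0.030 0 0 0 0 0 0; 0.035 0 0 0 0 0 0; 0.040 0 0 0 0 0 0; 0.045 0 0 0 0 0 0; 0.045 0 0 0 0 0 0; 0.045 0 0 0 0 0 0"

```text
time_s: 4.15
tcp_pos: [0.5993, -0.0236, 0.1387]
eef_rot: [2.988, 0.97, 0.0]
ft_force: [-3.8, -1.4, 1.5]
opening: 0.0007
grip_force: 1.9
```

Call:
move_arm:
  increments: "0.002 0 0 0 0 0 0; 0.004 0 0 0 0 0 0; 0.006 0 0 0 0 0 0; 0.006 0 0 0 0 0 0; 0.006 0 0 0 0 0 0"

```text
time_s: 4.65
tcp_pos: [0.6041, -0.0203, 0.1387]
eef_rot: [2.988, 0.97, 0.0]
ft_force: [-3.2, -1.8, 1.4]
opening: 0.0003
grip_force: 2.0
```

Call:
move_arm:
  increments: "0.001 0 0 0 0 0 0; 0.002 0 0 0 0 0 0; 0.003 0 0 0 0 0 0; 0.003 0 0 0 0 0 0; 0.003 0 0 0 0 0 0"

```text
time_s: 5.15
tcp_pos: [0.6054, -0.0192, 0.1384]
eef_rot: [2.988, 0.97, -0.004]
ft_force: [-8.3, -7.1, 2.0]
opening: 0.0006
grip_force: 5.1
```

The force has jumped from 4 N to 11 N while the arm lags its command, so the lever is on the stop. I add 1 mm and hold well over a second.

Call:
move_arm:
  increments: "0.001 0 0 0 0 0 0; 0.001 0 0 0 0 0 0; 0.001 0 0 0 0 0 0; 0.001 0 0 0 0 0 0; 0.001 0 0 0 0 0 0; 0.001 0 0 0 0 0 0; 0.001 0 0 0 0 0 0; 0.001 0 0 0 0 0 0; 0.001 0 0 0 0 0 0; 0.001 0 0 0 0 0 0; 0.001 0 0 0 0 0 0; 0.001 0 0 0 0 0 0; 0.001 0 0 0 0 0 0; 0.001 0 0 0 0 0 0; 0.001 0 0 0 0 0 0; 0.001 0 0 0 0 0 0"

```text
time_s: 6.75
tcp_pos: [0.6056, -0.019, 0.1383]
eef_rot: [2.988, 0.97, -0.007]
ft_force: [-11.8, -10.3, 3.0]
opening: 0.0006
grip_force: 7.1
```

```bash
python3 - <<'E'
from h import *
p,_=get_image("side");cv2.imwrite("pics/side2.png",cv2.resize(p[80:220,220:400,::-1],None,fx=4,fy=4,interpolation=cv2.INTER_CUBIC))
s=sense();print(s["time_s"],s["ft_force"],s["tcp_pos"])
E
```

```text
6.8 [-11.52263655  -9.60677985   1.93179737] [ 0.60565893 -0.01897943  0.13834764]
```

View pics/side2.png

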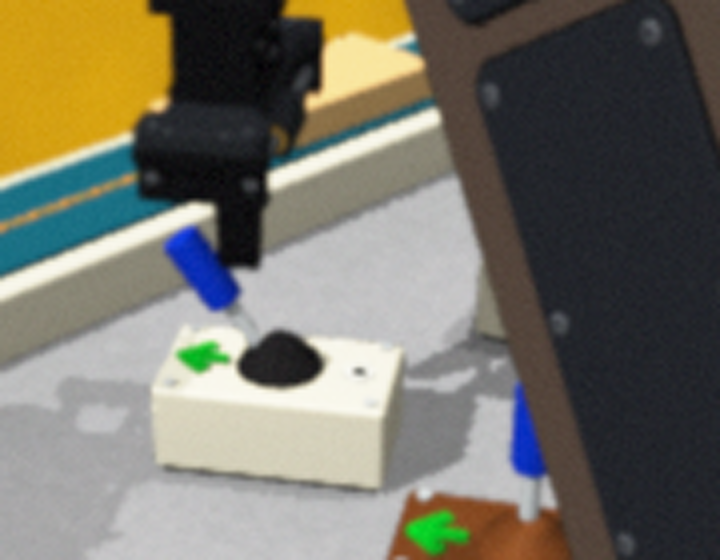

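The picture shows the blue grip at (200,270) leaning fully over the green arrow at (203,355), with the finger behind it at (240,235). It was held for over 1.6 s. I now draw straight back clear of the lever, then raise the tool.

Call:
move_arm:
  increments: "-0.02 0 0 0 0 0 0; -0.055 0 0 0 0 0 0; -0.09 0 0 0 0 0 0; -0.11 0 0 0 0 0 0; -0.12 0 0 0 0 0 0; -0.12 0 0 0 0 0 0; -0.12 0 -0.02 0 0 0 0; -0.12 0 -0.05 0 0 0 0; -0.12 0 -0.08 0 0 0 0; -0.12 0 -0.10 0 0 0 0; -0.12 0 -0.10 0 0 0 0; -0.12 0 -0.10 0 0 0 0; -0.12 0 -0.10 0 0 0 0; -0.12 0 -0.10 0 0 0 0"

```text
time_s: 8.2
tcp_pos: [0.5101, -0.0882, 0.2376]
eef_rot: [-2.987, -0.97, 0.002]
ft_force: [0.3, -0.6, -0.1]
opening: 0.0002
grip_force: 0.0
```

```bash
python3 - <<'E'
from h import *
p,_=get_image("side");cv2.imwrite("pics/side3.png",p[:,:,::-1])
s=sense();print(s["time_s"],s["ft_force"],s["tcp_pos"])
E
```

```text
8.25 [ 0.33131396 -0.08121906  0.42822766] [ 0.51012917 -0.0882342   0.23770498]
```

View pics/side3.png

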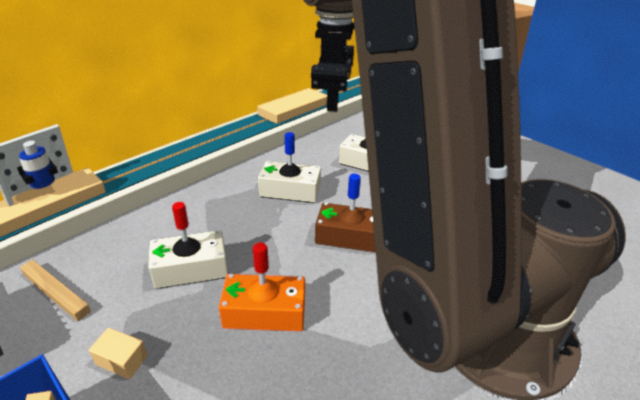

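The blue lever is upright again, with its grip at (290,145) as at the start. The gripper is clear at (333,105), and every other lever in view is unmoved.

```bash
python3 -c "from workcell import *;print(job_done())"
```

```text
the job is handed in; nothing more can be done
None
```

I pushed the blue lever to its stop towards the green arrow, held it there for over 1.6 s, and let it spring back upright; the job is handed in at about 8.3 s, with no other lever touched.

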